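Hold open the glazed lid of a medal drawer

ROBOT

A 6-joint arm with a two-finger parallel gripper is mounted at the origin on the work surface. World frame = base frame: x ahead of the robot, y to its left, z up, the work surface at z = 0. Lengths are in m, angles in rad, forces in N, time in s.
With the tool pointing down it reaches from about 0.35 to 0.775 m from the base axis. Payload 7.3 kg.
Tool frame: the origin (TCP) lies at the very end of the fingers, on their centre line; the grasp point (between the pads) lies 19 mm behind it (robot.tcp_to_grasp is the distance from the TCP to the grasp point, in m); x points along the fingers, y is the direction in which the jaws open and shut, and the axes are right-handed (so a half turn about x gives the same grasp; the last joint's range is limited). The gripper opens to 92 mm and grips with 3 to 60 N. Pads are 19 mm wide; open, the fingers measure 130 mm over their backs; the gripper's body (75 mm by 190 mm) begins 47 mm behind the grasp point.
Start: joints at [1.03, 0.342, 1.524, -0, 1.275, -0.146], TCP at [0.202, 0.485, 0.199] pointing down, gripper open.
Joint ranges: [-2.53, 2.53], [-0.77, 2.02], [0.04, 2.7], [-1, 4.14], [0.28, 2.66], [-3.11, 3.11]. Speed limits (rad/s): [2.57, 2.57, 3.14, 3.14, 3.14, 3.14].

INTERFACE

Orientations are given as [roll, pitch, yaw] about the fixed x, y, z axes, in that order (R = Rz(yaw) Ry(pitch) Rx(roll)).
In Python, from cell import robot gives the robot as it stands.
- The arm moves only by the tool move_arm, never from a script. Its argument "increments" is a list of rows, each a list of 4 numbers: the shift along the tool's x, y, z normalised to -1 to 1, where 1 is 40 cm, then the turn about the tool's x normalised to -1 to 1, where 1 is 60 degrees. In form: [[dx, dy, dz, twist], ...]. A call has 1 to 5 rows; each row is the pose to reach, as a shift and turn from the pose commanded when the call began, along the tool's axes at that moment; what a row does not reach only later rows make up. A row lasts 1/8 s, in which the tool goes at most 62.5 mm and 10.7 degrees, less where a joint would pass 70% of its speed; a pose out of reach is approached as far as the arm can. A call with a number of a shift or a turn outside -1 to 1 is refused whole. A call with a gripper value outside its range is refused whole. "gripper" is the closure, from 0 (fully open) to 1 (shut), set as the call begins (left out, the last holds). The fingers move at their own pace and stop on an object; "squeeze" is the grip in N (left out, the last holds). Time passes only in rows, so rows that repeat a pose let the fingers close. It gives the time, the measured TCP pose, the force and the opening at its end, in the units of the state.
- robot.observe(): the state, without advancing time (a new reading comes with each control period).
- robot.read_camera(name): name is "side" or "top" or "wrist"; returns the picture (384x512x3 uint8, red, green, blue); there is no depth.
- robot.camera_params(name): a dict with "fx", "fy", "cx", "cy" (pixels), "R" (3x3) and "t" (3): a world point X has camera coordinates R X + t; the wrist camera has in their place "tool_from_camera" (4x4, takes a point from camera to tool coordinates, whose origin is the TCP and whose axes are the tool frame's). Camera axes: x right, y down, z forward; pixel columns grow to the right and rows downward; lengths in m; the calibration is good to about 2 mm. A picture is of the moment at which its call begins: read the wrist's pose just before it. camera_params takes no time and is no camera call.
- robot.hand_in(): hands the job in, once; it reports no verdict.
The state is a dict: "time": time; "qpos": joint angles; "qvel": joint speeds; "joint_efforts": joint torques, N m; "tool_pos": TCP position; "tool_rot": TCP orientation; "contact_force": force on the tool from outside, world axes, zero at the start; "torque": the same for the moment, N m; "opening": finger opening in m.
Only numpy, scipy, OpenCV 4.12 (cv2) and the standard library are available. Lean on these libraries where they do the work, as an engineer would, in place of code of your own. Each camera call takes 0.05 s, during which the arm holds its last target.

TASK

A colleague needs both hands for the medals: pull the upper drawer of the wooden collection cabinet out to its stop, then gently raise the drawer's glazed lid by its ball knob and hold it open at about 60 degrees from shut. The lid has no stay and falls shut by itself, so once it is up do not let it drop, and do not swing it back against the cabinet; the job finishes with you still holding the lid there, nothing else propping it and the drawer still fully out. Leave the lower drawer shut and the book, the magnifier and the box of cards beside it where they lie.

Things in the scene. Friction and masses are not known exactly. Their poses are not given: they have to be found in the camera images.
- cabinet: Wooden table-top collection cabinet, 270 deep (x), 360 wide (y), 165 mm high, fixed, with two full-width drawers, one above the other; origin on the table at the middle of its front face (plane of the shut drawer fronts), x axis from front to back, y along its width, z up. The drawers slide out to -x. Upper drawer front 85 mm high (66 to 151 mm above the table), lower one 48 mm.
- medal_drawer (a joint): Upper drawer, m: 0 shut, 0.180 at its stop; it may start up to 30 mm ajar. It slides with about 3 N of friction and stays where it is left.
- drawer_pull (a point): Middle of the upper drawer's bar pull: a round steel bar 10 mm thick and 110 mm long, level and along the cabinet's y, 35 mm in front of the drawer front (25 mm or more of finger room behind it) and 128 mm above the table, 37 mm below the cabinet's top; moves with the drawer.
- lid_knob (a point): Centre of the brass ball knob on the glazed lid: ball 22 mm in diameter on an 11 mm stem, centre 28 mm above the lid's upper face (lid shut: 138 mm above the table, 13 mm below the drawer front's top edge, 33 mm behind that front's rear face); moves with drawer and lid. Hidden under the cabinet's top, which also keeps the lid shut, until the drawer is out.
- glass_lid: Lid of the upper drawer: glazed wooden frame, 310 wide, 147 mm from hinge to front edge, 10 mm thick, 0.4 kg. Origin in its upper face at the knob's foot; axes as the cabinet's when shut (z up); z leans towards +x by the opening angle. The hinge line runs along its y, 120 mm behind the origin (its +x), 110 mm above the table. Free hinge: falls shut. Stops at 83 degrees, against the cabinet.
- lower_drawer (a joint): Lower drawer, m: 0 shut, and to be left so; its bar pull is like the upper one, 42 mm above the table.
- book: Bystander: hardback book lying flat on the table in front of the cabinet, 115 x 160 mm, 20 mm thick; the open drawer passes 45 mm above it; origin under its centre.
- magnifier: Bystander: hand magnifier lying on the table beside the cabinet, lens 80 mm across, 190 mm long, 18 mm high; origin under the lens.
- card_box: Bystander: open cardboard box of cards, 120 x 85 mm, 60 mm high, on the table beside the cabinet; origin under its centre.

How it is judged:
On the way:
1. the upper drawer is out to its stop with its lid still shut (value of joint medal_drawer above 0.172 m and angle between glass_lid's own z axis and vertical below 0.1 rad), for 0.2 s.
At the end, for the whole second after the job is handed in: The upper drawer is within 10 mm of its stop, its lid is still at 60 degrees (53 to 67), carried by the robot's fingers and by no other thing; the lower drawer is shut (within 10 mm) and the book, magnifier and card box are each within 30 mm of where they lay (value of joint medal_drawer above 0.17 m and angle between glass_lid's own z axis and vertical between 0.925 and 1.17 rad and angular speed of glass_lid below 0.1 rad/s and contact force between the fingers and glass_lid above 0.3 N and value of joint lower_drawer below 0.01 m and contact force between each of book, magnifier, card_box and glass_lid below 0.05 N and distance of each of book, magnifier, card_box from where it was at the start of the episode below 0.03 m); the arm keeps its last pose, push and grip.
It fails at once if the lid was let drop or flung (it turned faster than 3.5 rad/s) (angular speed of glass_lid above 3.5 rad/s).
It fails at once if the lid was swung back against the cabinet (past 78 degrees) (angle between glass_lid's own z axis and vertical above 1.36 rad).
It fails at once if the lower drawer was pulled open (value of joint lower_drawer above 0.02 m).
It fails at once if the book, the magnifier or the card box was moved more than 30 mm (distance of any of book, magnifier, card_box from where it was at the start of the episode above 0.03 m).
It also fails if it takes over 48 s, if anything falls off the work surface, if the arm or the gripper's body presses on something with over 40 N, if the wrist force passes 120 N, or if a joint passes its speed limit or range.

## Working session

There is one attempt and no reset: what is moved stays moved. The work goes in short steps, Python scripts to look and compute and a tool call to move; the robot and the scene stay as the last step left them, time stands still between calls to the robot, and variables do not carry over. Pictures are saved under pics/ and viewed, and the job is handed in when it is done.

Besides the shell and the picture viewer there is one more tool, called as name(argument=value, ...), one argument or row to a line, values as JSON. move_arm: Moves the arm, as the interface text tells. Its arguments: {"type":"object","properties":{"increments":{"type":"array","items":{"type":"array","items":{"type":"number"}}},"gripper":{"type":"number"},"squeeze":{"type":"number"}},"required":["increments"]}

```bash
ls; mkdir -p pics; python3 - <<'E'
from cell import robot
import cv2, numpy as np
s=robot.observe(); print(s)
for n in ("side","top","wrist"):
    im=robot.read_camera(n); cv2.imwrite(f"pics/{n}0.png",im[:,:,::-1])
    print(n,robot.camera_params(n))
print(robot.tcp_to_grasp)
E
```

```text
pics
{'time': 0.0, 'qpos': array([ 1.02997992e+00,  3.42732912e-01,  1.52505524e+00, -2.82621234e-05,
        1.27538041e+00, -1.45993724e-01]), 'qvel': array([-1.91739260e-03, -3.32736216e-04,  2.65655304e-03, -9.30483629e-04,
        6.02873647e-04,  6.39724534e-05]), 'joint_efforts': array([-3.25247474e-04, -4.31252003e+01, -2.44217402e+01,  7.16893421e-02,
        5.61510539e-02, -1.57065870e-04]), 'tool_pos': array([0.20168176, 0.48421265, 0.19812637]), 'tool_rot': array([-1.69964307,  1.56922018, -2.09445751]), 'contact_force': array([-0.59625034, -0.46421716,  0.24420722]), 'torque': array([-0.01770915, -0.00081421,  0.01665637]), 'opening': 0.09190553889408337}
side {'fx': 349.6261091493607, 'fy': 349.6261091493607, 'cx': 258.62102310784934, 'cy': 191.90569323356198, 'R': array([[ 0.73155386, -0.68166577, -0.01267782],
       [-0.4894683 , -0.51216424, -0.70576808],
       [ 0.47460481,  0.52251275, -0.70832951]]), 't': array([-0.4281996 ,  0.3956015 ,  0.64215896])}
top {'fx': 424.63033545128206, 'fy': 424.63033545128206, 'cx': 253.98211938543733, 'cy': 192.8448248699001, 'R': array([[ 0.00173425, -0.99955539, -0.02976591],
       [-0.98971894,  0.00254133, -0.14300334],
       [ 0.14301541,  0.02970789, -0.9892745 ]]), 't': array([0.05554949, 0.61752852, 1.08943868])}
wrist {'fx': 332.69918208739443, 'fy': 332.69918208739443, 'cx': 264.0937916427136, 'cy': 194.6145536883208, 'tool_from_camera': array([[ 1.21066546e-03, -2.91153711e-01,  9.56675520e-01,
        -1.85738246e-01],
       [ 9.99999197e-01,  7.11219030e-04, -1.04903952e-03,
        -1.79061501e-04],
       [-3.74974085e-04,  9.56676022e-01,  2.91154339e-01,
        -7.87023791e-02],
       [ 0.00000000e+00,  0.00000000e+00,  0.00000000e+00,
         1.00000000e+00]])}
0.0188
```

View pics/side0.png

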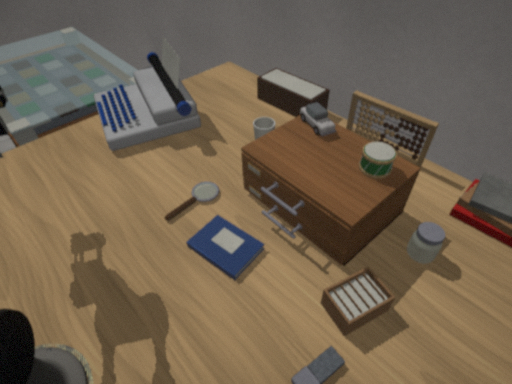

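View pics/top0.png

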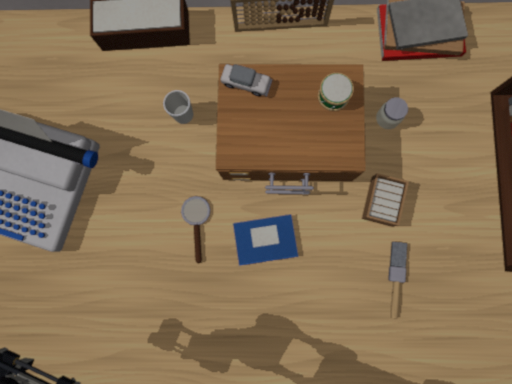

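View pics/wrist0.png

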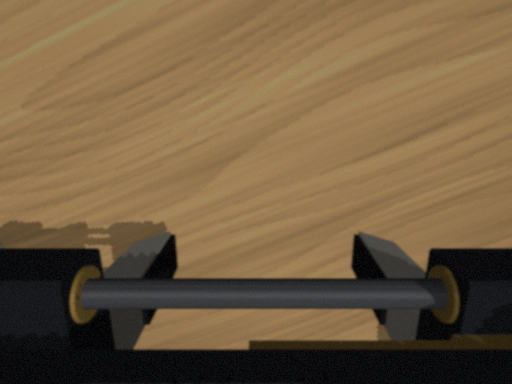

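The side view shows the cabinet with two bar pulls at about (283,195) and (281,220), the book at (226,245), the magnifier at (205,192) and the card box at (358,298). In the top view the cabinet top spans (218–363, 65–172). I'll enlarge these for measurement.

```bash
python3 - <<'E'
import cv2
a=cv2.imread("pics/top0.png")[50:220,200:410]; cv2.imwrite("pics/top0z.png",cv2.resize(a,None,fx=3.5,fy=3.5,interpolation=cv2.INTER_CUBIC))
a=cv2.imread("pics/side0.png")[105:265,230:430]; cv2.imwrite("pics/side0z.png",cv2.resize(a,None,fx=3.5,fy=3.5,interpolation=cv2.INTER_CUBIC))
E
```

```text
(no output)
```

View pics/top0z.png

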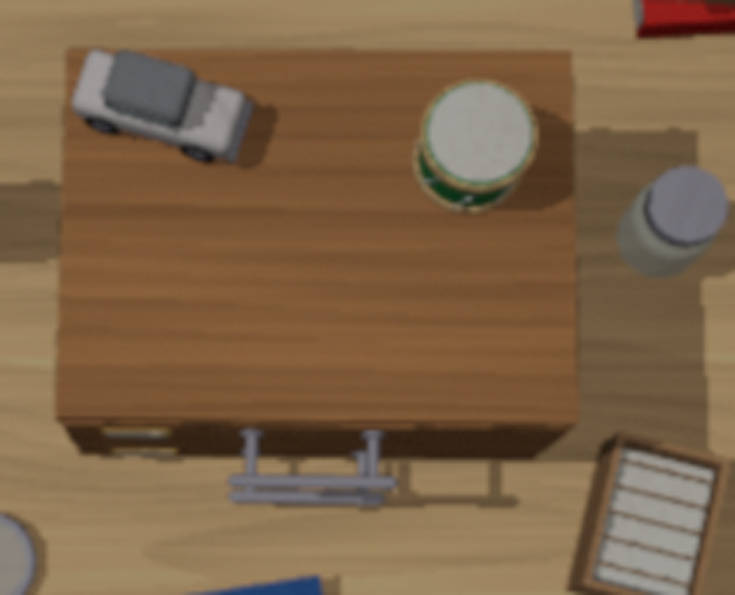

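View pics/side0z.png

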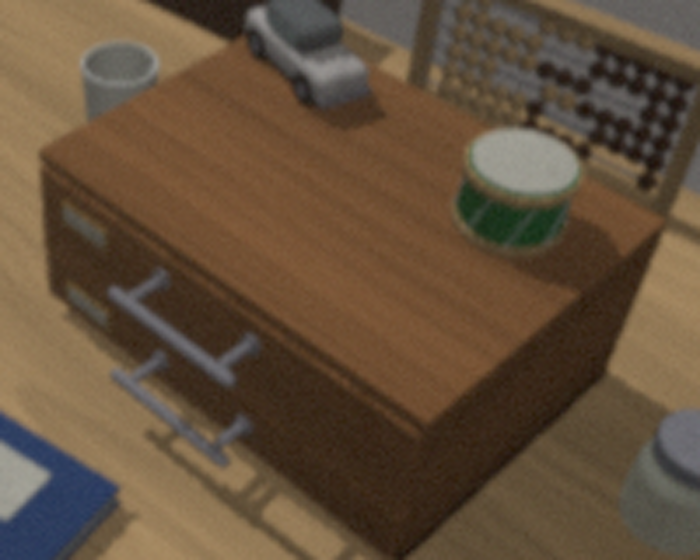

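```bash
cat > h.py <<'E'
from cell import robot
import numpy as np
from scipy.spatial.transform import Rotation as Ro
def ray(n,uv):
    p=robot.camera_params(n); R=p["R"];c=-R.T@p["t"]
    d=R.T@np.array([(uv[0]-p["cx"])/p["fx"],(uv[1]-p["cy"])/p["fy"],1]); return c,d/np.linalg.norm(d)
def onz(n,uv,z):
    c,d=ray(n,uv); return c+d*(z-c[2])/d[2]
def tri(uvt,uvs):
    A=np.zeros((3,3));b=np.zeros(3)
    for n,uv in (("top",uvt),("side",uvs)):
        c,d=ray(n,uv);P=np.eye(3)-np.outer(d,d);A+=P;b+=P@c
    return np.linalg.solve(A,b)
def proj(n,X):
    p=robot.camera_params(n);q=p["R"]@np.asarray(X)+p["t"];return np.array([p["fx"]*q[0]/q[2]+p["cx"],p["fy"]*q[1]/q[2]+p["cy"]])
def toolR(s): return Ro.from_euler("xyz",s["tool_rot"]).as_matrix()
def show(s=None):
    s=s or robot.observe(); print("t",round(s["time"],2),"tcp",s["tool_pos"].round(4),"F",s["contact_force"].round(1),"open",round(s["opening"],4))
E
python3 - <<'E'
from h import *
T=lambda x,y:(x/3.5+200-.36,y/3.5+50-.36)
S=lambda x,y:(x/3.5+230-.36,y/3.5+105-.36)
for n,t in dict(FL=(57,418),FR=(578,424),BL=(68,47),BR=(573,52)).items(): print(n,onz("top",T(*t),.165).round(4))
for n,t in dict(FL=(42,160),FR=(428,425),BR=(660,220)).items(): print("s",n,onz("side",S(*t),.165).round(4))
for t,s in (((231,482),(112,292)),((396,483),(233,381))):
    print("bar top",onz("top",T(*t),.128).round(4),"side",onz("side",S(*s),.128).round(4),"tri",tri(T(*t),S(*s)).round(4))
print(toolR(robot.observe()).round(4))
E
```

```text
FL [0.6584 0.1437 0.165 ]
FR [ 0.6527 -0.2127  0.165 ]
BL [0.9288 0.1397 0.165 ]
BR [ 0.9206 -0.2187  0.165 ]
s FL [0.6514 0.1322 0.165 ]
s FR [ 0.6512 -0.215   0.165 ]
s BR [ 0.9165 -0.2153  0.165 ]
bar top [0.6193 0.0239 0.128 ] side [0.619  0.0229 0.128 ] tri [0.6196 0.0238 0.1268]
bar top [ 0.6182 -0.0924  0.128 ] side [ 0.6192 -0.0918  0.128 ] tri [ 0.6182 -0.0924  0.1292]
[[-6.000e-04  3.846e-01  9.231e-01]
 [-1.000e-03  9.231e-01 -3.846e-01]
 [-1.000e+00 -1.100e-03 -2.000e-04]]
```

move_arm(
  increments=[
    [-0.006,-0.07,0.135,-0.072],
    [-0.012,-0.14,0.27,-0.144],
    [-0.018,-0.21,0.405,-0.216],
    [-0.024,-0.28,0.54,-0.288],
    [-0.03,-0.35,0.675,-0.362],
  ],
  gripper=1,
  squeeze=20,
)

```text
time: 0.78
tool_pos: [0.3982, 0.2499, 0.2109]
tool_rot: [1.258, 1.571, 1.245]
contact_force: [0.9, 1.1, -0.7]
opening: 0.0464
```

```bash
python3 - <<'E'
from h import *
s=robot.observe();show(s);R=toolR(s);print(R.round(4))
print((R.T@(np.array([.637,-.034,.21])-s["tool_pos"])/.4).round(4))
E
```

```text
t 0.78 tcp [0.3982 0.2499 0.2109] F [ 0.9  1.1 -0.7] open 0.0464
[[ 1.000e-04  1.310e-02  9.999e-01]
 [ 2.000e-04  9.999e-01 -1.310e-02]
 [-1.000e+00  2.000e-04  1.000e-04]]
[ 0.0021 -0.7019  0.6062]
```

move_arm(
  increments=[
    [0,-0.13,0.09],
    [0,-0.26,0.18],
    [0,-0.39,0.27],
    [0,-0.52,0.36],
    [0,-0.61,0.45],
  ],
)

```text
invalid input at $.increments[0]: expected 4 numbers
```

move_arm(
  increments=[
    [0,0,0,0],
    [0,0,0,0],
  ],
)

```text
time: 1.02
tool_pos: [0.3969, 0.2517, 0.2106]
tool_rot: [2.944, 1.57, 2.927]
contact_force: [-0.5, 0.2, -0.5]
opening: 0.0266
```

move_arm(
  increments=[
    [0,-0.13,0.09,0],
    [0,-0.26,0.18,0],
    [0,-0.39,0.27,0],
    [0,-0.52,0.36,0],
    [0,-0.61,0.45,0],
  ],
)

```text
time: 1.65
tool_pos: [0.574, 0.005, 0.2108]
tool_rot: [2.041, 1.57, 2.027]
contact_force: [-0.2, 0.5, 0.6]
opening: 0.0004
```

move_arm(
  increments=[
    [0,-0.07,0.1,0],
    [0,-0.105,0.15,0],
    [0,-0.105,0.15,0],
  ],
)

```text
time: 2.02
tool_pos: [0.6332, -0.0369, 0.2096]
tool_rot: [2.743, 1.569, 2.728]
contact_force: [-0.6, 0.4, -0.1]
opening: 0.0001
```

```bash
python3 - <<'E'
from h import *
import cv2
s=robot.observe();show(s);R=toolR(s);print(R.round(4))
print((R.T@(np.array([.637,-.034,.21])-s["tool_pos"])/.4).round(4))
im=robot.read_camera("wrist"); cv2.imwrite("pics/wrist1.png",im[:,:,::-1])
im=robot.read_camera("side"); cv2.imwrite("pics/side1.png",im[:,:,::-1])
E
```

```text
t 2.02 tcp [ 0.6332 -0.0369  0.2096] F [-0.6  0.4 -0.1] open 0.0001
[[-1.400e-03  1.490e-02  9.999e-01]
 [ 6.000e-04  9.999e-01 -1.490e-02]
 [-1.000e+00  6.000e-04 -1.400e-03]]
[-0.0009  0.0074  0.0094]
```

View pics/wrist1.png

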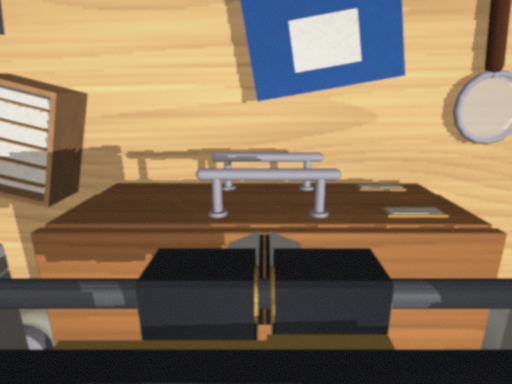

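View pics/side1.png

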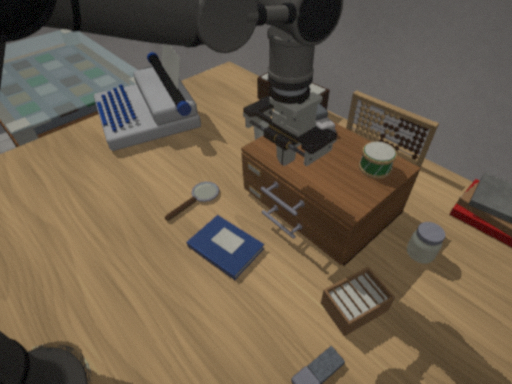

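The wrist view shows the upper bar at row ~174, columns 197–340, with the lower one above it. I'll cross-check the bar position from it.

```bash
cat >> h.py <<'E'
def wonz(uv,z,s):
    p=robot.camera_params("wrist");T=p["tool_from_camera"];R=toolR(s)
    d=R@T[:3,:3]@np.array([(uv[0]-p["cx"])/p["fx"],(uv[1]-p["cy"])/p["fy"],1]);c=s["tool_pos"]+R@T[:3,3]
    return c+d*(z-c[2])/d[2]
def wproj(X,s):
    p=robot.camera_params("wrist");T=p["tool_from_camera"];R=toolR(s)
    q=T[:3,:3].T@(R.T@(np.asarray(X)-s["tool_pos"])-T[:3,3]);return np.array([p["fx"]*q[0]/q[2]+p["cx"],p["fy"]*q[1]/q[2]+p["cy"]])
E
python3 - <<'E'
from h import *
s=robot.observe()
for uv in ((198,174),(339,174)): print(wonz(uv,.128,s).round(4))
for uv in ((37,231),(505,231)): print("top front edge",wonz(uv,.165,s).round(4))
E
```

```text
[ 0.6161 -0.0909  0.128 ]
[0.6176 0.0257 0.128 ]
top front edge [ 0.6497 -0.2073  0.165 ]
top front edge [0.6543 0.1441 0.165 ]
```

move_arm(
  increments=[
    [0.03,0,0.008,0],
    [0.07,0,0.008,0],
    [0.1,0,0.008,0],
    [0.12,0,0.008,0],
    [0.12,0,0.008,0],
  ],
)

```text
time: 2.75
tool_pos: [0.6356, -0.0382, 0.162]
tool_rot: [2.936, 1.569, 2.92]
contact_force: [0.7, -0.3, 0.4]
opening: 0.0007
```

move_arm(
  increments=[
    [0.03,0.005,0.003,0],
    [0.06,0.01,0.003,0],
    [0.09,0.01,0.003,0],
    [0.115,0.01,0.003,0],
    [0.115,0.01,0.003,0],
  ],
)

```text
time: 3.38
tool_pos: [0.6366, -0.0342, 0.1156]
tool_rot: [2.941, 1.569, 2.925]
contact_force: [-0.3, -0.5, -0.1]
opening: 0.0003
```

```bash
python3 - <<'E'
from h import *
import cv2
show()
im=robot.read_camera("side"); cv2.imwrite("pics/side2.png",cv2.resize(im[60:260,200:420,::-1],None,fx=3,fy=3))
E
```

```text
t 3.38 tcp [ 0.6366 -0.0342  0.1156] F [-0.3 -0.5 -0.1] open 0.0003
```

View pics/side2.png

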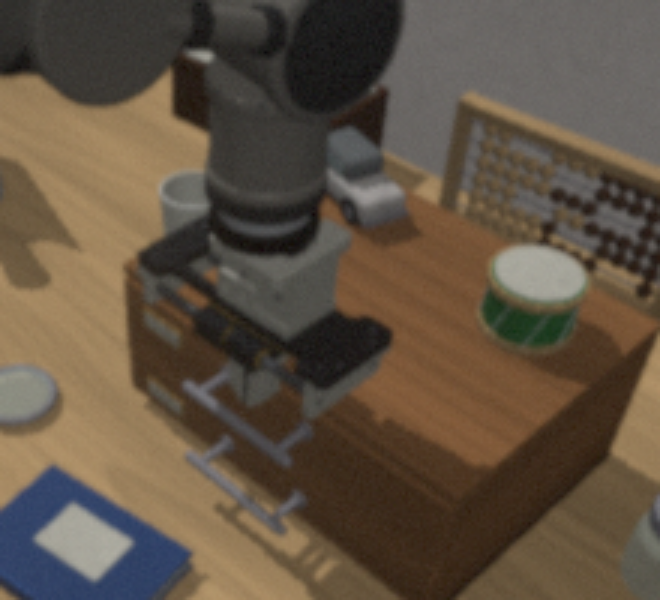

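The fingers sit behind the upper bar (at about (250,390) in the enlarged crop) with no contact. I'll pull.

move_arm(
  increments=[
    [0.008,0,-0.01,0],
    [0.008,0,-0.03,0],
    [0.008,0,-0.06,0],
    [0.008,0,-0.1,0],
    [0.008,0,-0.14,0],
  ],
)

```text
time: 4.05
tool_pos: [0.5804, -0.0333, 0.114]
tool_rot: [-0.017, 1.57, -0.033]
contact_force: [0.0, -0.4, 1.0]
opening: 0.0001
```

move_arm(
  increments=[
    [0,0,-0.04,0],
    [0,0,-0.08,0],
    [0,0,-0.12,0],
    [0,0,-0.16,0],
    [0,0,-0.2,0],
  ],
)

```text
time: 4.68
tool_pos: [0.5003, -0.0321, 0.114]
tool_rot: [-0.116, 1.57, -0.132]
contact_force: [-0.1, -0.9, 0.2]
opening: 0.0004
```

move_arm(
  increments=[
    [0,0,-0.03,0],
    [0,0,-0.06,0],
    [0,0,-0.08,0],
    [0,0,-0.095,0],
    [0,0,-0.105,0],
  ],
)

```text
time: 5.3
tool_pos: [0.4591, -0.0315, 0.1136]
tool_rot: [0.316, 1.571, 0.3]
contact_force: [0.1, -0.3, -0.3]
opening: 0.0006
```

```bash
python3 - <<'E'
from h import *
import cv2
show()
im=robot.read_camera("side"); cv2.imwrite("pics/side3.png",cv2.resize(im[60:310,140:420,::-1],None,fx=2.4,fy=2.4))
E
```

```text
t 5.3 tcp [ 0.4591 -0.0315  0.1136] F [ 0.1 -0.3 -0.3] open 0.0006
```

View pics/side3.png

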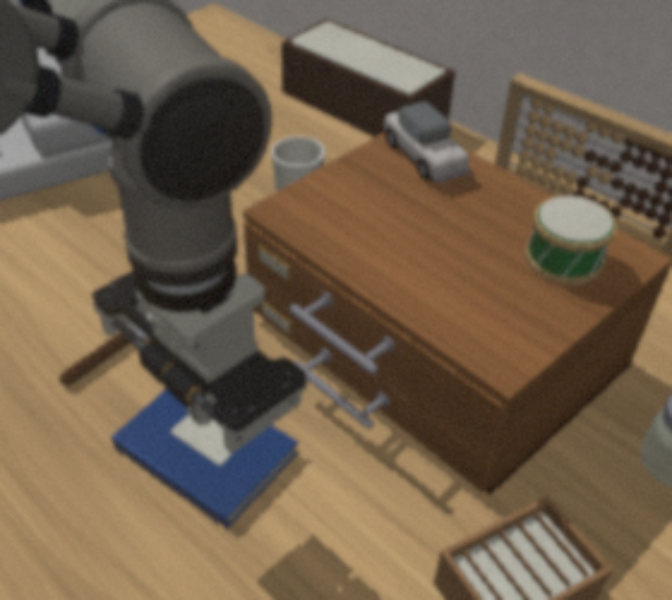

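The drawer did not move, so the fingers passed over or missed the bar. I'll check where the fingertips really are against the reported TCP.

```bash
python3 - <<'E'
from h import *
import cv2
c=lambda X:((proj("side",X)-[200,60])*3).round(0)
print("TCP side2",c([.6366,-.0342,.1156]),"bar",c([.618,-.033,.128]), c([.618,.025,.128]),c([.618,-.091,.128]))
s=robot.observe();print("now",(proj("side",s["tool_pos"])-[140,60])*2.4, proj("top",s["tool_pos"]))
for n in("top","wrist"):
    im=robot.read_camera(n); cv2.imwrite(f"pics/{n}3.png",im[:,:,::-1])
im=cv2.imread("pics/side2.png");cv2.imwrite("pics/side2z.png",cv2.resize(im[330:530,150:350],None,fx=3,fy=3))
E
```

```text
TCP side2 [250. 420.] bar [233. 421.] [182. 383.] [287. 461.]
now [204.72418687 434.27307708] [288.35301716 252.8694218 ]
```

View pics/side2z.png

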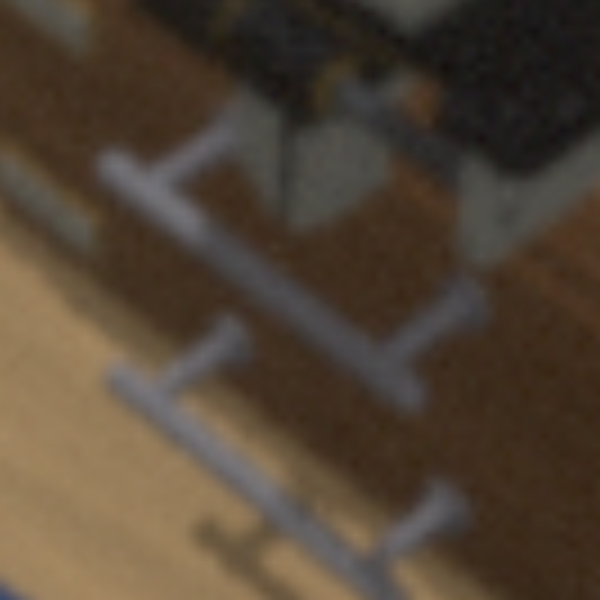

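View pics/top3.png

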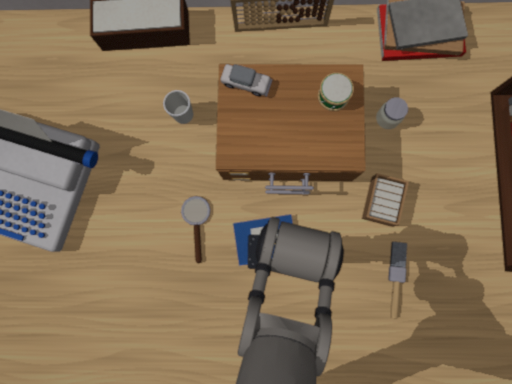

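View pics/wrist3.png

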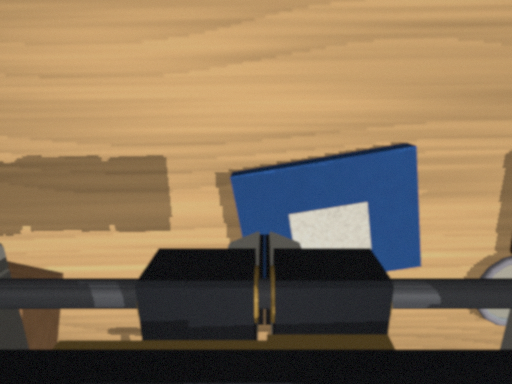

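```bash
python3 - <<'E'
from h import *
import cv2
a=robot.read_camera("side")[170:270,180:290,::-1].copy()
a=cv2.resize(a,None,fx=7,fy=6,interpolation=cv2.INTER_CUBIC) if 0 else cv2.resize(a,None,fx=6,fy=6,interpolation=cv2.INTER_CUBIC)
s=robot.observe();R=toolR(s)
for y in(-.019,0,.019):
  for z in(-.0095,.0095):
    for x in (0,-.03):
      p=(proj("side",s["tool_pos"]+R@[x,y,z])-[180,170]+.5)*6
      cv2.circle(a,tuple(int(v) for v in p),3,(0,0,255) if x==0 else (0,255,255),-1)
cv2.imwrite("pics/side3z.png",a);show()
E
```

```text
t 5.5 tcp [ 0.4595 -0.0315  0.1136] F [0.4 0.7 0.1] open 0.0004
```

View pics/side3z.png

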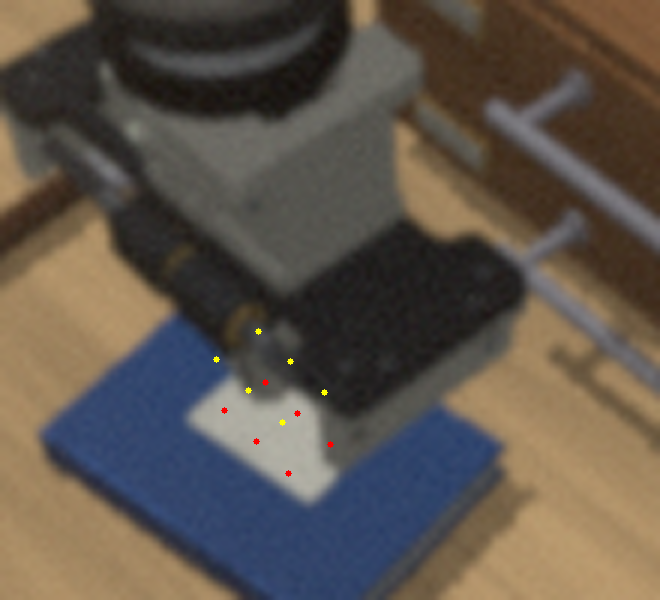

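```bash
python3 - <<'E'
from h import *
import cv2
a=cv2.imread("pics/side2z.png")
R=toolR(robot.observe());t0=np.array([.6366,-.0342,.1156])
for y in(-.019,0,.019):
  for z in(-.0095,.0095):
    for x in (0,-.015,-.03):
      p=((proj("side",t0+R@[x,y,z])-[200,60]+.5)*3-[150,330])*3
      cv2.circle(a,tuple(int(v) for v in p),4,{0:(0,0,255),-.015:(255,0,255),-.03:(0,255,255)}[x],-1)
cv2.imwrite("pics/side2o.png",a)
E
```

```text
(no output)
```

View pics/side2o.png

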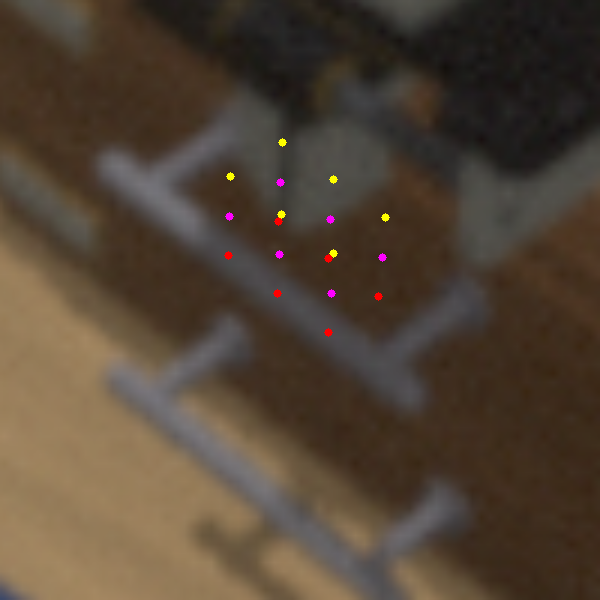

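The visible fingertips end about 25 mm above the reported TCP, and the drawer confirms that: no contact. I'll open the gripper here and check the finger geometry.

move_arm(
  increments=[
    [-0.1,0,0.05,0],
    [-0.2,0,0.1,0],
    [-0.2,0,0.1,0],
    [-0.2,0,0.1,0],
    [-0.2,0,0.1,0],
  ],
  gripper=0,
)

```text
time: 6.12
tool_pos: [0.4981, -0.0319, 0.1923]
tool_rot: [2.918, 1.568, 2.902]
contact_force: [-0.5, -0.6, 0.6]
opening: 0.0458
```

```bash
python3 - <<'E'
from h import *
import cv2
s=robot.observe();R=toolR(s);show(s)
im=robot.read_camera("side")[:,:,::-1]
w=robot.read_camera("wrist")[:,:,::-1]
o=s["opening"]/2
c=proj("side",s["tool_pos"]).round().astype(int);x0,y0=c[0]-60,c[1]-70
a=cv2.resize(im[y0:y0+100,x0:x0+120],None,fx=6,fy=6,interpolation=cv2.INTER_CUBIC)
b=cv2.resize(w,None,fx=1.5,fy=1.5)
for y in(-o-.019,-o,o,o+.019):
  for z in(-.0095,.0095):
    for x,col in ((0,(0,0,255)),(-.03,(0,255,255))):
      X=s["tool_pos"]+R@[x,y,z]
      p=(proj("side",X)-[x0,y0]+.5)*6
      cv2.circle(a,tuple(int(v) for v in p),3,col,-1)
      p=wproj(X,s)*1.5
      cv2.circle(b,tuple(int(v) for v in p),3,col,-1)
cv2.imwrite("pics/side4o.png",a);cv2.imwrite("pics/wrist4o.png",b)
E
```

```text
t 6.12 tcp [ 0.4981 -0.0319  0.1923] F [-0.5 -0.6  0.6] open 0.0458
```

View pics/side4o.png

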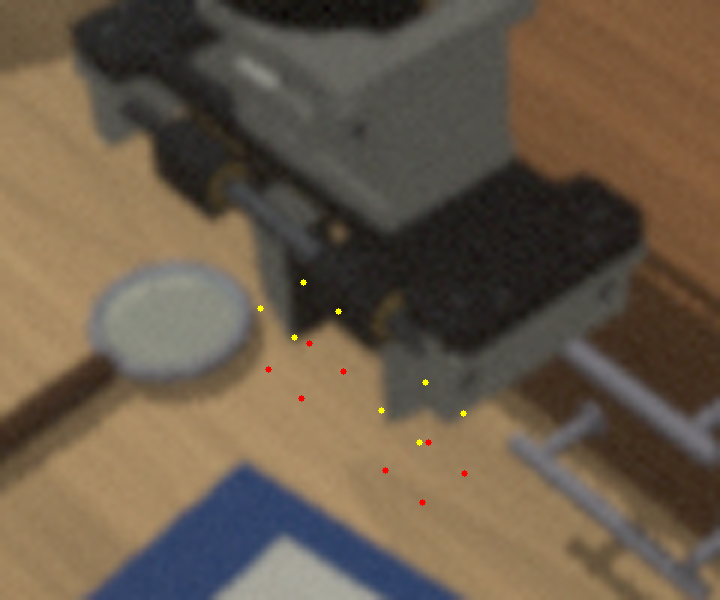

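View pics/wrist4o.png

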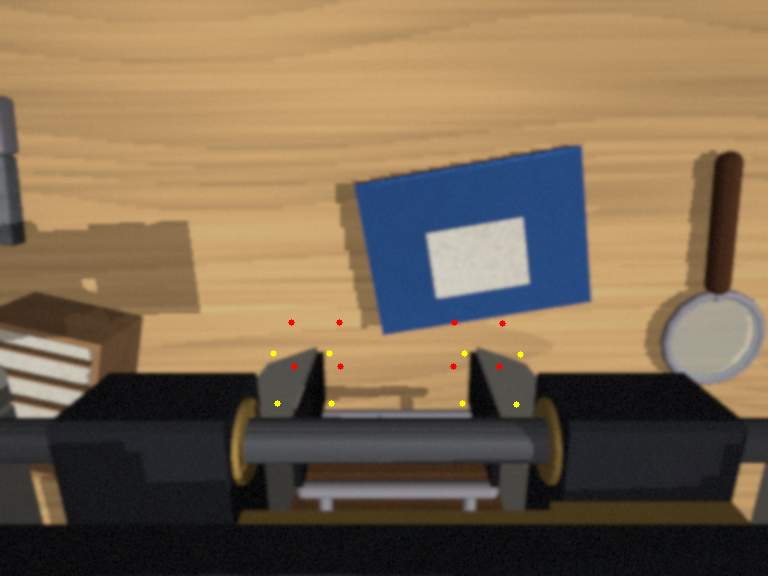

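```bash
python3 - <<'E'
from h import *
import cv2
s=robot.observe();R=toolR(s)
im=robot.read_camera("side")[:,:,::-1]
c=proj("side",s["tool_pos"]).round().astype(int);x0,y0=c[0]-70,c[1]-85
a=cv2.resize(im[y0:y0+110,x0:x0+140],None,fx=5,fy=5,interpolation=cv2.INTER_CUBIC)
show(s)
for x,col in ((-.066,(0,0,255)),(-.094,(0,255,255))):
  pts=[(proj("side",s["tool_pos"]+R@[x,y,z])-[x0,y0]+.5)*5 for y,z in((-.095,-.0375),(-.095,.0375),(.095,.0375),(.095,-.0375))]
  cv2.polylines(a,[np.array(pts).astype(np.int32)],True,col,1)
cv2.imwrite("pics/side5o.png",a)
E
```

```text
t 6.22 tcp [ 0.4985 -0.032   0.1927] F [-1.1 -0.9  0.2] open 0.054
```

View pics/side5o.png

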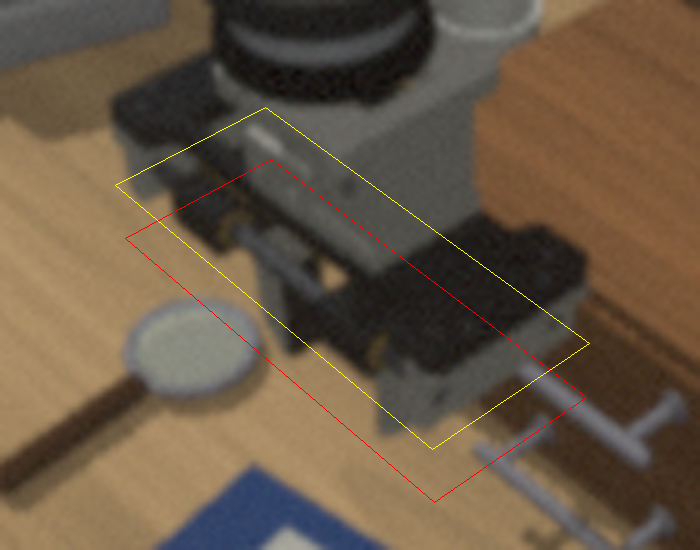

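The body and fingertips both sit about 28 mm further back than the reported TCP (the body's lower edge is above the −0.066 outline), with no lateral offset. So I'll treat the real tip as TCP z + 0.028 and redo the hook lower.

move_arm(
  increments=[
    [0,0,0.08,0],
    [0,0,0.17,0],
    [0,0,0.26,0],
    [0,0,0.33,0],
    [0,-0.003,0.345,0],
  ],
  gripper=1,
)

```text
time: 6.9
tool_pos: [0.6378, -0.0354, 0.1924]
tool_rot: [2.909, 1.569, 2.893]
contact_force: [-0.2, 0.3, -0.3]
opening: 0.017
```

move_arm(
  increments=[
    [0.03,0,0,0],
    [0.07,0,0,0],
    [0.1,0,0,0],
    [0.11,0,0,0],
    [0.11,0,0,0],
  ],
)

```text
time: 7.52
tool_pos: [0.637, -0.0354, 0.1494]
tool_rot: [2.766, 1.57, 2.751]
contact_force: [-0.1, 0.2, -0.0]
opening: 0.0004
```

move_arm(
  increments=[
    [0.03,0,0,0],
    [0.06,0,0,0],
    [0.09,0,0,0],
    [0.12,0,0,0],
    [0.15,0,0,0],
  ],
)

```text
time: 8.15
tool_pos: [0.6371, -0.0354, 0.0886]
tool_rot: [2.621, 1.571, 2.605]
contact_force: [0.3, -0.8, -0.0]
opening: 0.0003
```

```bash
python3 - <<'E'
from h import *
import cv2
show()
im=robot.read_camera("side"); cv2.imwrite("pics/side6.png",cv2.resize(im[150:240,230:340,::-1],None,fx=6,fy=6,interpolation=cv2.INTER_CUBIC))
show()
E
```

```text
t 8.15 tcp [ 0.6371 -0.0354  0.0886] F [ 0.3 -0.8 -0. ] open 0.0003
t 8.2 tcp [ 0.6362 -0.0352  0.0869] F [-0.7 -0.1 -2. ] open 0.0005
```

View pics/side6.png

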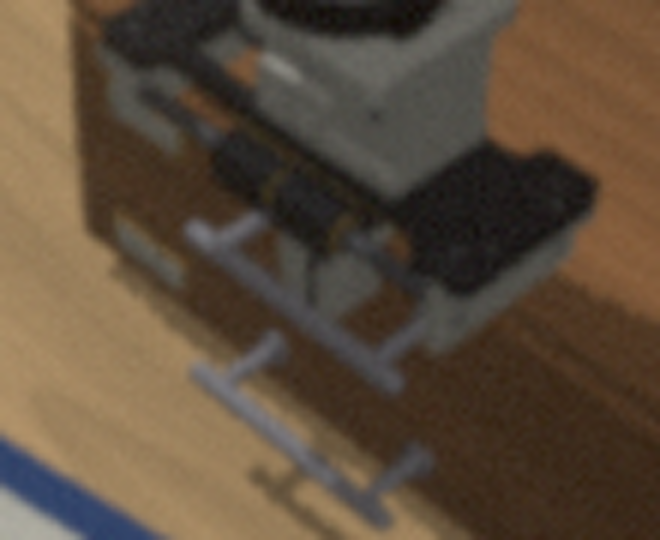

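The bar now occludes the fingertips (around (310,300) in the crop), so the tips are behind and below it. I'll pull gently and check.

move_arm(
  increments=[
    [0,0,-0.01,0],
    [0,0,-0.025,0],
    [0,0,-0.04,0],
    [0,0,-0.055,0],
    [0,0,-0.07,0],
  ],
)

```text
time: 8.82
tool_pos: [0.6091, -0.035, 0.0901]
tool_rot: [-0.048, 1.57, -0.063]
contact_force: [2.2, 0.6, -0.2]
opening: 0.0004
```

```bash
python3 - <<'E'
from h import *
import cv2
show()
im=robot.read_camera("side"); cv2.imwrite("pics/side7.png",cv2.resize(im[130:260,200:360,::-1],None,fx=4,fy=4,interpolation=cv2.INTER_CUBIC))
show()
E
```

```text
t 8.82 tcp [ 0.6091 -0.035   0.0901] F [ 2.2  0.6 -0.2] open 0.0004
t 8.88 tcp [ 0.608  -0.035   0.0899] F [ 0.1 -0.4 -0.1] open 0.0001
```

View pics/side7.png

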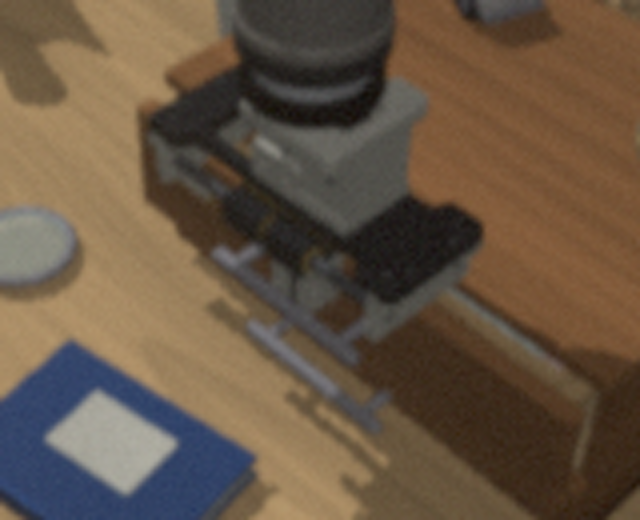

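The drawer is following, with the right side of its front now standing about 24 mm clear. I'll continue.

move_arm(
  increments=[
    [0,0,-0.03,0],
    [0,0,-0.065,0],
    [0,0,-0.1,0],
    [0,0,-0.14,0],
    [0,0,-0.18,0],
  ],
)

```text
time: 9.5
tool_pos: [0.5371, -0.0339, 0.09]
tool_rot: [-0.006, 1.569, -0.022]
contact_force: [3.6, 0.5, -0.2]
opening: 0.0006
```

move_arm(
  increments=[
    [0,0,-0.035,0],
    [0,0,-0.07,0],
    [0,0,-0.1,0],
    [0,0,-0.125,0],
    [0,0,-0.145,0],
  ],
)

```text
time: 10.12
tool_pos: [0.479, -0.0329, 0.0899]
tool_rot: [0.091, 1.57, 0.075]
contact_force: [3.8, 0.9, 0.4]
opening: 0.0007
```

move_arm(
  increments=[
    [0,0,-0.015,0],
    [0,0,-0.03,0],
    [0,0,-0.04,0],
  ],
)

```text
time: 10.5
tool_pos: [0.463, -0.0327, 0.0897]
tool_rot: [-0.066, 1.571, -0.082]
contact_force: [3.7, 0.6, 2.7]
opening: 0.0006
```

move_arm(
  increments=[
    [0,0,-0.01,0],
    [0,0,-0.02,0],
    [0,0,-0.02,0],
  ],
)

```text
time: 10.88
tool_pos: [0.4551, -0.0326, 0.0896]
tool_rot: [2.6, 1.571, 2.584]
contact_force: [2.6, 0.4, 2.3]
opening: 0.0009
```

move_arm(
  increments=[
    [0,0,-0.01,0],
    [0,0,-0.015,0],
    [0,0,-0.015,0],
  ],
)

```text
time: 11.25
tool_pos: [0.4552, -0.0327, 0.09]
tool_rot: [-0.013, 1.558, -0.03]
contact_force: [22.5, 3.9, -14.9]
opening: 0.0002
```

The force rose to 22 N at x = 0.455, so the drawer is at its stop. I'll ease off, lift clear and look.

move_arm(
  increments=[
    [0,0,0.02,0],
    [0,0,0.025,0],
    [0,0,0.025,0],
  ],
)

```text
time: 11.62
tool_pos: [0.4582, -0.0325, 0.0892]
tool_rot: [2.989, 1.569, 2.973]
contact_force: [-0.5, -0.5, -0.6]
opening: 0.0008
```

move_arm(
  increments=[
    [-0.05,0,0,0],
    [-0.12,0,0,0],
    [-0.2,0,0,0],
    [-0.29,0,0,0],
    [-0.32,0,0,0],
  ],
)

```text
time: 12.25
tool_pos: [0.4595, -0.0328, 0.2193]
tool_rot: [-0.243, 1.568, -0.258]
contact_force: [-0.5, 0.3, -0.1]
opening: 0.0003
```

move_arm(
  increments=[
    [0,0,-0.1,0],
    [0,0,-0.2,0],
    [0,0,-0.25,0],
  ],
  gripper=0.45,
)

```text
time: 12.62
tool_pos: [0.3566, -0.0306, 0.2165]
tool_rot: [2.89, 1.568, 2.874]
contact_force: [0.1, 0.9, 0.6]
opening: 0.0258
```

```bash
python3 - <<'E'
from h import *
import cv2
show()
for n in("side","top","wrist"):
    s=robot.observe();im=robot.read_camera(n); cv2.imwrite(f"pics/{n}8.png",cv2.resize(im[:,:,::-1],None,fx=1.5,fy=1.5,interpolation=cv2.INTER_CUBIC))
np.savez("w8.npz",**s)
E
```

```text
t 12.62 tcp [ 0.3566 -0.0306  0.2165] F [0.1 0.9 0.6] open 0.0258
```

View pics/side8.png

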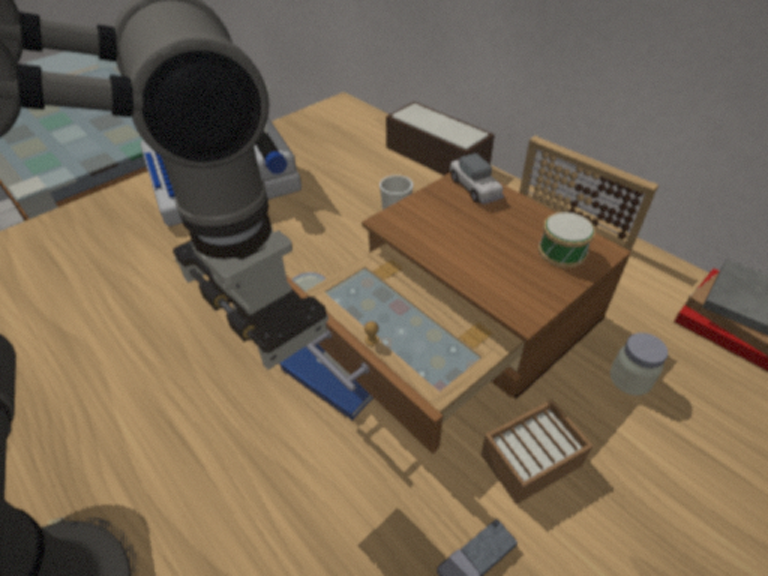

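View pics/top8.png

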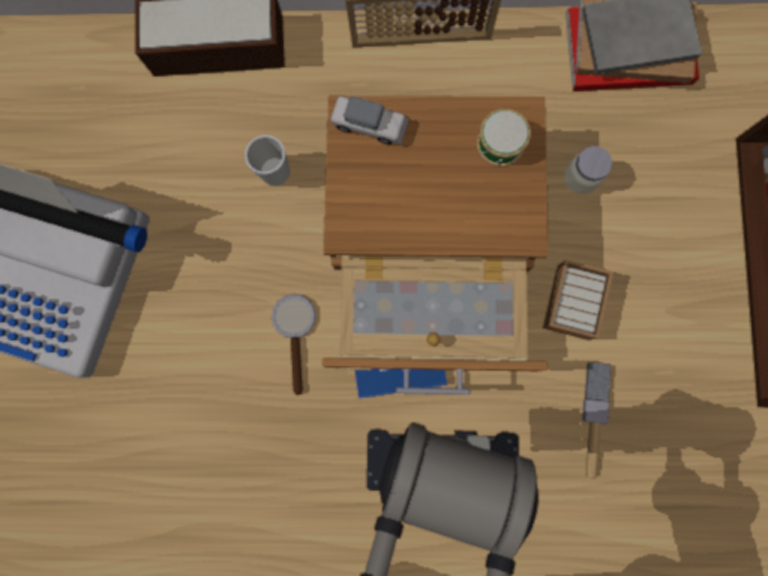

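View pics/wrist8.png

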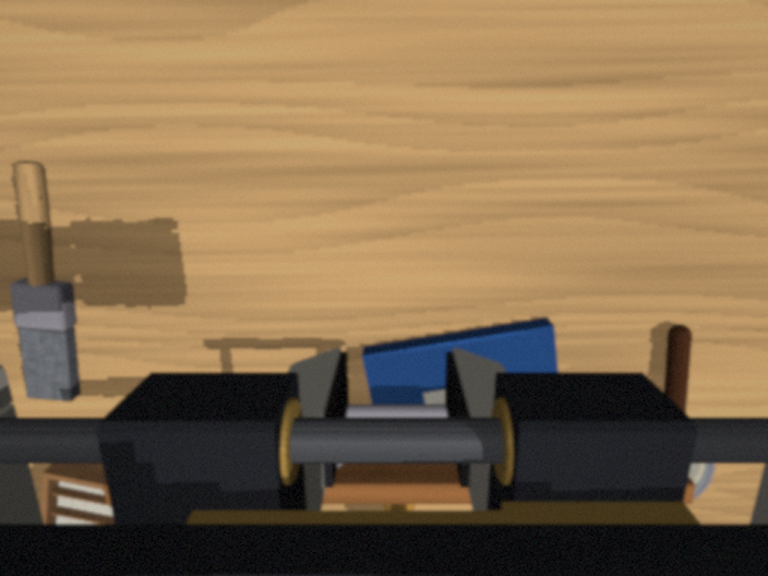

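The drawer is fully out with its lid shut. The knob shows at about (371,330) in the side view and (433,339) in the top view (both ×1.5). I'll segment the brass and triangulate.

```bash
python3 - <<'E'
from h import *
import cv2
res={}
for n,c,r in(("top",(288.7,226),11),("side",(247.5,219),14)):
    im=robot.read_camera(n);h=cv2.cvtColor(im,cv2.COLOR_RGB2HSV)
    x,y=int(c[0]),int(c[1]);k=h[y-r:y+r,x-r:x+r]
    m=((k[...,1]>140)&(k[...,0]>8)&(k[...,0]<30)).astype(np.uint8)
    nn,l,st,ce=cv2.connectedComponentsWithStats(m)
    print(n,[(st[i].tolist(),(ce[i]+[x-r,y-r]).round(1).tolist()) for i in range(1,nn) if st[i][4]>8])
    cv2.imwrite(f"pics/knob_{n}.png",np.hstack([cv2.resize(im[y-r:y+r,x-r:x+r,::-1],(380,380),interpolation=0),cv2.resize(cv2.cvtColor(m*255,cv2.COLOR_GRAY2BGR),(380,380),interpolation=0)]))
E
```

```text
top [([8, 8, 8, 7, 44], [288.5, 226.0])]
side []
```

View pics/knob_top.png

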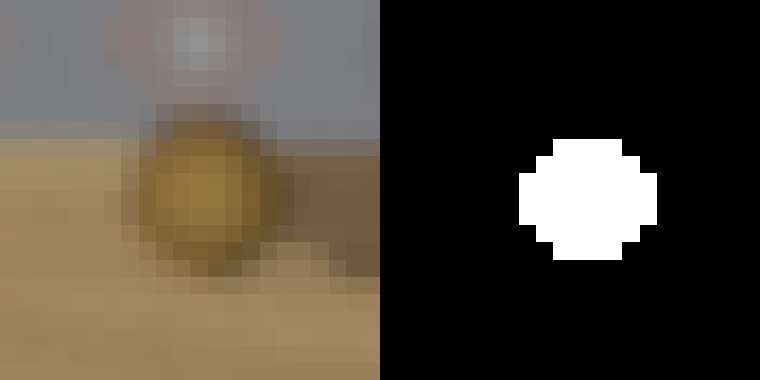

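View pics/knob_side.png

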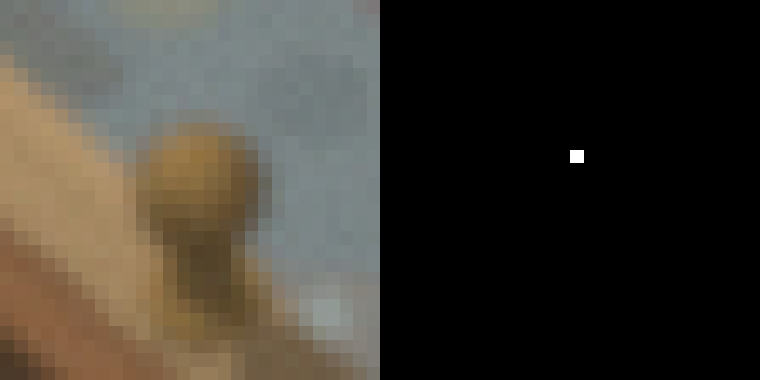

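```bash
python3 - <<'E'
from h import *
s=robot.observe()
print(onz("top",(288.5,225.8),.138).round(4),onz("side",(247.5,217.8),.138).round(4),tri((288.5,225.8),(247.5,217.8)).round(4))
R=toolR(s);show(s);print(R.round(3))
E
```

```text
[ 0.5234 -0.0311  0.138 ] [ 0.5246 -0.0315  0.138 ] [ 0.5239 -0.0314  0.1384]
t 12.88 tcp [ 0.3597 -0.0312  0.2173] F [0.1 0.1 0.7] open 0.046
[[-0.     0.016  1.   ]
 [ 0.     1.    -0.016]
 [-1.     0.    -0.   ]]
```

The two cameras agree on the knob at (0.524, −0.031, 0.138). I'll move above it.

move_arm(
  increments=[
    [0,0.002,0.08,0],
    [0,0.004,0.18,0],
    [0,0.006,0.29,0],
    [0,0.006,0.38,0],
    [0,0.006,0.41,0],
  ],
)

```text
time: 13.5
tool_pos: [0.5251, -0.0312, 0.2162]
tool_rot: [2.885, 1.569, 2.87]
contact_force: [0.1, -0.7, 1.4]
opening: 0.0505
```

move_arm(
  increments=[
    [0.04,0,0,0],
    [0.09,0,0,0],
    [0.13,0,0,0],
    [0.15,0,0,0],
    [0.15,0,0,0],
  ],
)

```text
time: 14.12
tool_pos: [0.5229, -0.0312, 0.1573]
tool_rot: [2.871, 1.57, 2.855]
contact_force: [-0.1, 0.1, 0.7]
opening: 0.0504
```

```bash
python3 - <<'E'
from h import *
import cv2
s=robot.observe();show(s)
im=robot.read_camera("side")[:,:,::-1]; cv2.imwrite("pics/side9.png",cv2.resize(im[140:260,190:330],None,fx=5,fy=5,interpolation=cv2.INTER_CUBIC))
w=robot.read_camera("wrist")[:,:,::-1];cv2.imwrite("pics/wrist9.png",cv2.resize(w,None,fx=1.5,fy=1.5))
print(wproj([.524,-.0313,.138],s)*1.5)
E
```

```text
t 14.12 tcp [ 0.5229 -0.0312  0.1573] F [-0.1  0.1  0.7] open 0.0504
[396.79010313 330.18011522]
```

View pics/side9.png

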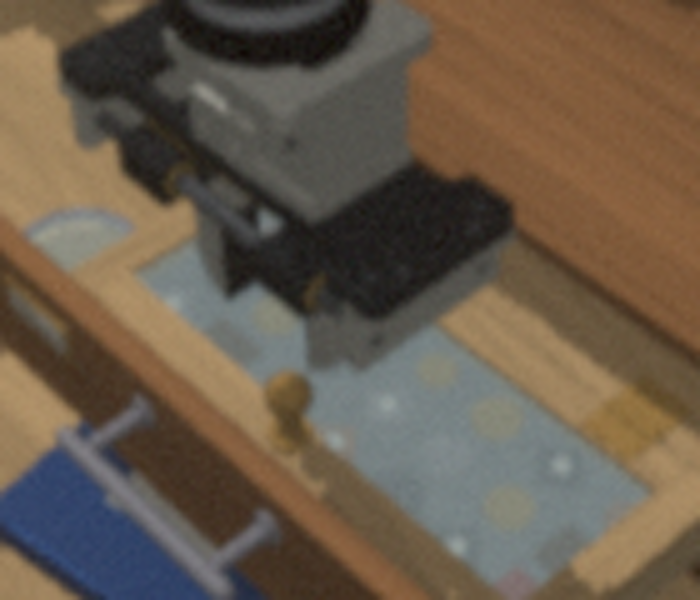

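View pics/wrist9.png

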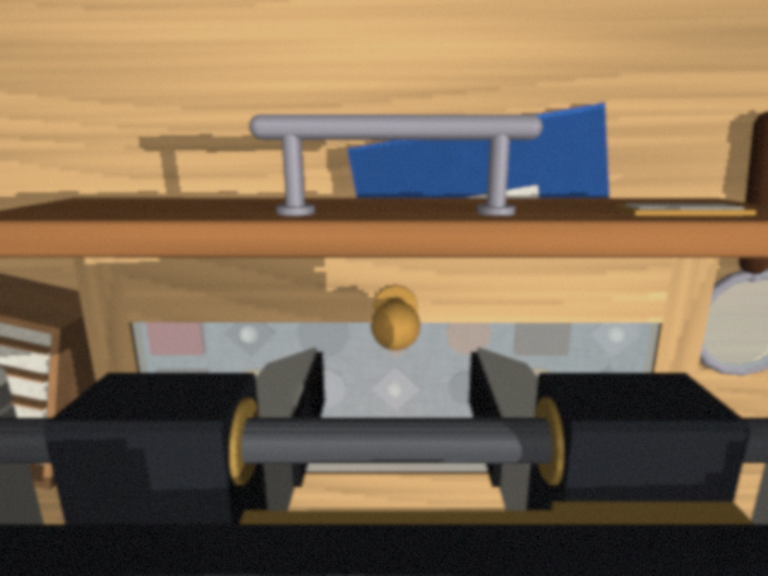

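move_arm(
  increments=[
    [0.03,0,0,0],
    [0.07,0,0,0],
    [0.11,0,0,0],
    [0.14,0,0,0],
    [0.15,0,0,0],
  ],
)

```text
time: 14.85
tool_pos: [0.5229, -0.0312, 0.0968]
tool_rot: [2.886, 1.57, 2.871]
contact_force: [-0.1, 0.2, -1.1]
opening: 0.0506
```

```bash
python3 - <<'E'
from h import *
import cv2
s=robot.observe();show(s)
im=robot.read_camera("side")[:,:,::-1]; cv2.imwrite("pics/side10.png",cv2.resize(im[160:260,200:320],None,fx=6,fy=6,interpolation=cv2.INTER_CUBIC))
show()
E
```

```text
t 14.85 tcp [ 0.5229 -0.0312  0.0968] F [-0.1  0.2 -1.1] open 0.0506
t 14.9 tcp [ 0.523  -0.0312  0.0968] F [-0.1  0.2  0.1] open 0.0508
```

View pics/side10.png

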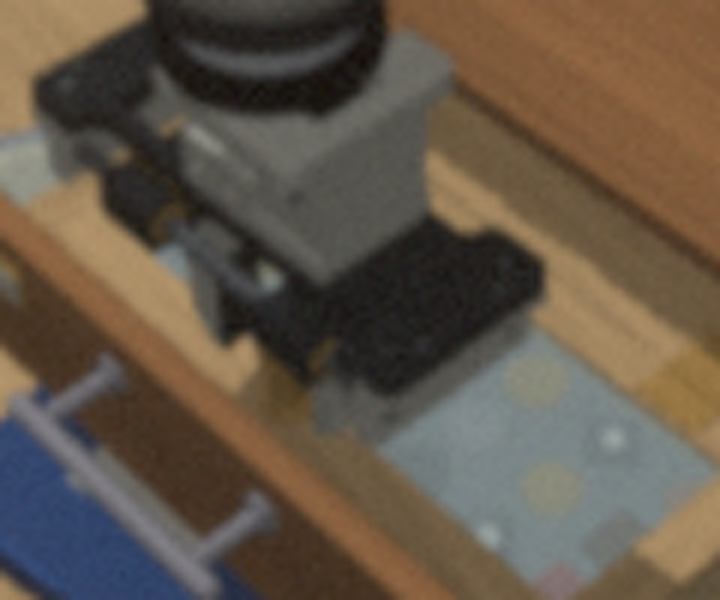

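The knob is between the fingers (about (285,390) in the crop) with no contact. I'll nudge slightly and close gently.

move_arm(
  increments=[
    [0.005,0,-0.005,0],
    [0.005,0,-0.005,0],
    [0.005,0,-0.005,0],
    [0.005,0,-0.005,0],
    [0.005,0,-0.005,0],
  ],
  gripper=1,
  squeeze=15,
)

```text
time: 15.52
tool_pos: [0.5215, -0.0317, 0.0959]
tool_rot: [-0.893, 1.57, -0.908]
contact_force: [-0.6, -3.6, 2.4]
opening: 0.0211
```

move_arm(
  increments=[
    [0,0,0,0],
    [0,0,0,0],
    [0,0,0,0],
  ],
)

```text
time: 15.9
tool_pos: [0.5215, -0.0317, 0.0959]
tool_rot: [-0.803, 1.57, -0.819]
contact_force: [-1.8, -5.0, 4.3]
opening: 0.0208
```

The grip is on the ball (opening 21 mm). Starting the arc, first about 10 degrees.

move_arm(
  increments=[
    [-0.01,-0.003,0.002,0],
    [-0.021,-0.003,0.005,0],
    [-0.031,-0.003,0.008,0],
    [-0.041,-0.003,0.012,0],
    [-0.051,-0.003,0.016,0],
  ],
)

```text
time: 16.52
tool_pos: [0.5277, -0.0319, 0.1161]
tool_rot: [1.807, 1.57, 1.791]
contact_force: [3.1, 3.8, -4.9]
opening: 0.0205
```

```bash
python3 - <<'E'
from h import *
import cv2
s=robot.observe();show(s)
im=robot.read_camera("side")[:,:,::-1]; cv2.imwrite("pics/side11.png",cv2.resize(im[130:280,180:350],None,fx=4,fy=4,interpolation=cv2.INTER_CUBIC))
show()
E
```

```text
t 16.52 tcp [ 0.5277 -0.0319  0.1161] F [ 3.1  3.8 -4.9] open 0.0205
t 16.57 tcp [ 0.5279 -0.0319  0.1166] F [ 3.3  4.3 -2.8] open 0.0204
```

View pics/side11.png

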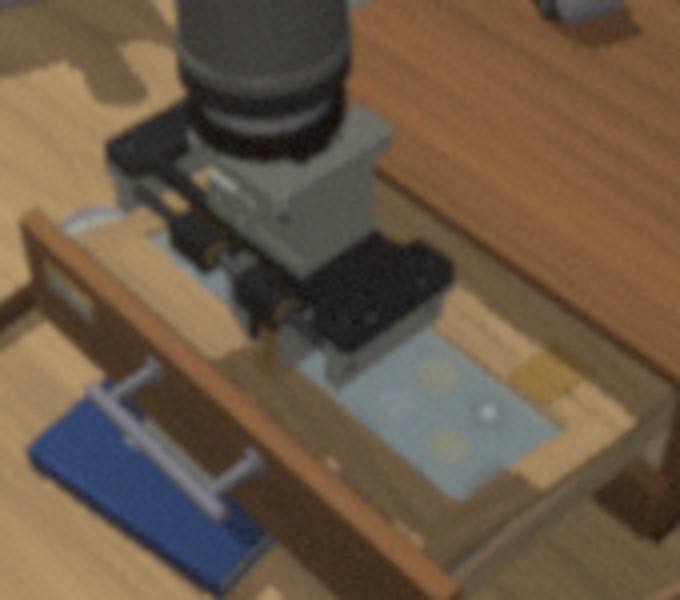

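move_arm(
  increments=[
    [-0.012,0.001,0.005,0],
    [-0.024,0.002,0.011,0],
    [-0.036,0.002,0.018,0],
    [-0.047,0.002,0.025,0],
    [-0.058,0.002,0.033,0],
  ],
)

```text
time: 17.2
tool_pos: [0.5403, -0.0321, 0.1394]
tool_rot: [-3.07, 1.569, -3.086]
contact_force: [-2.3, -0.3, -2.0]
opening: 0.0207
```

```bash
python3 - <<'E'
from h import *
import cv2
s=robot.observe();show(s)
im=robot.read_camera("side")[:,:,::-1]; cv2.imwrite("pics/side12.png",cv2.resize(im[130:280,180:350],None,fx=4,fy=4,interpolation=cv2.INTER_CUBIC))
show()
E
```

```text
t 17.2 tcp [ 0.5403 -0.0321  0.1394] F [-2.3 -0.3 -2. ] open 0.0207
t 17.25 tcp [ 0.5409 -0.0321  0.1401] F [-2.   0.5 -0.4] open 0.0206
```

View pics/side12.png

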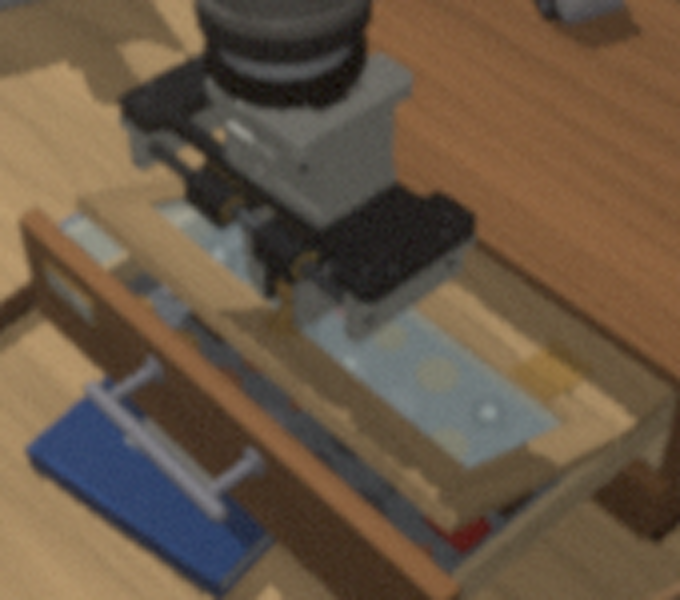

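move_arm(
  increments=[
    [-0.011,0,0.006,0],
    [-0.021,0,0.014,0],
    [-0.031,0,0.022,0],
    [-0.041,0,0.032,0],
    [-0.05,0,0.042,0],
  ],
)

```text
time: 17.88
tool_pos: [0.5577, -0.0323, 0.1594]
tool_rot: [-2.859, 1.57, -2.875]
contact_force: [0.7, -0.6, -2.9]
opening: 0.0204
```

move_arm(
  increments=[
    [-0.009,0,0.01,0],
    [-0.017,0,0.02,0],
    [-0.025,0,0.031,0],
    [-0.032,0,0.042,0],
    [-0.039,0,0.053,0],
  ],
)

```text
time: 18.5
tool_pos: [0.5791, -0.0327, 0.1752]
tool_rot: [-1.596, 1.571, -1.612]
contact_force: [-0.6, -2.6, -2.8]
opening: 0.0208
```

```bash
python3 - <<'E'
from h import *
import cv2
s=robot.observe();show(s)
im=robot.read_camera("side")[:,:,::-1]; cv2.imwrite("pics/side13.png",cv2.resize(im[110:280,180:370],None,fx=3.5,fy=3.5,interpolation=cv2.INTER_CUBIC))
show()
E
```

```text
t 18.5 tcp [ 0.5791 -0.0327  0.1752] F [-0.6 -2.6 -2.8] open 0.0208
t 18.55 tcp [ 0.5798 -0.0327  0.1755] F [-0.8 -3.3 -0.1] open 0.0205
```

View pics/side13.png

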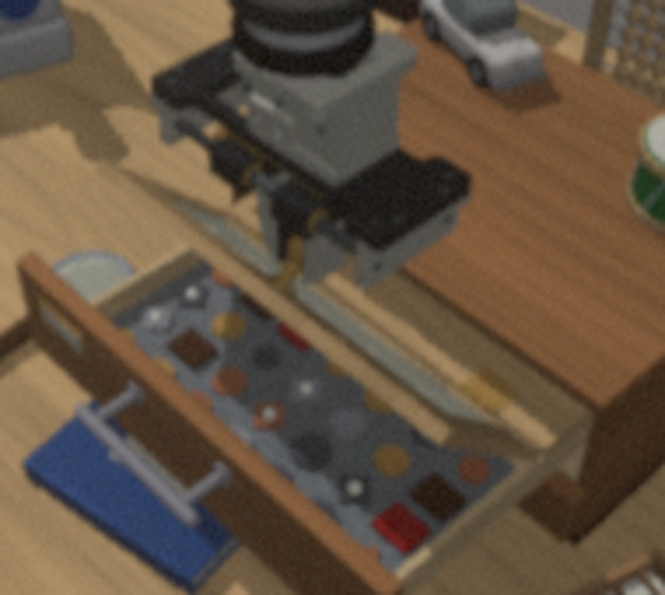

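move_arm(
  increments=[
    [-0.006,-0.001,0.011,0],
    [-0.012,-0.002,0.023,0],
    [-0.017,-0.002,0.035,0],
    [-0.022,-0.002,0.047,0],
    [-0.026,-0.002,0.06,0],
  ],
)

```text
time: 19.18
tool_pos: [0.6033, -0.0331, 0.1857]
tool_rot: [1.041, 1.57, 1.026]
contact_force: [-3.2, 3.6, 2.8]
opening: 0.021
```

move_arm(
  increments=[
    [0,0,0,0],
    [0,0,0,0],
  ],
)

```text
time: 19.42
tool_pos: [0.6029, -0.0332, 0.1854]
tool_rot: [1.255, 1.57, 1.24]
contact_force: [-3.4, 4.6, 4.5]
opening: 0.0209
```

```bash
python3 - <<'E'
from h import *
import cv2
s=robot.observe();show(s)
im=robot.read_camera("side")[:,:,::-1]; cv2.imwrite("pics/side14.png",cv2.resize(im[100:280,160:370],None,fx=3.5,fy=3.3,interpolation=cv2.INTER_CUBIC))
im=robot.read_camera("top")[:,:,::-1]; cv2.imwrite("pics/top14.png",cv2.resize(im[130:290,190:400],None,fx=3.5,fy=3.5,interpolation=cv2.INTER_CUBIC))
show()
E
```

```text
t 19.43 tcp [ 0.6029 -0.0332  0.1854] F [-3.4  4.6  4.5] open 0.0209
t 19.52 tcp [ 0.6028 -0.0332  0.1854] F [-3.7  3.6  3. ] open 0.0206
```

View pics/side14.png

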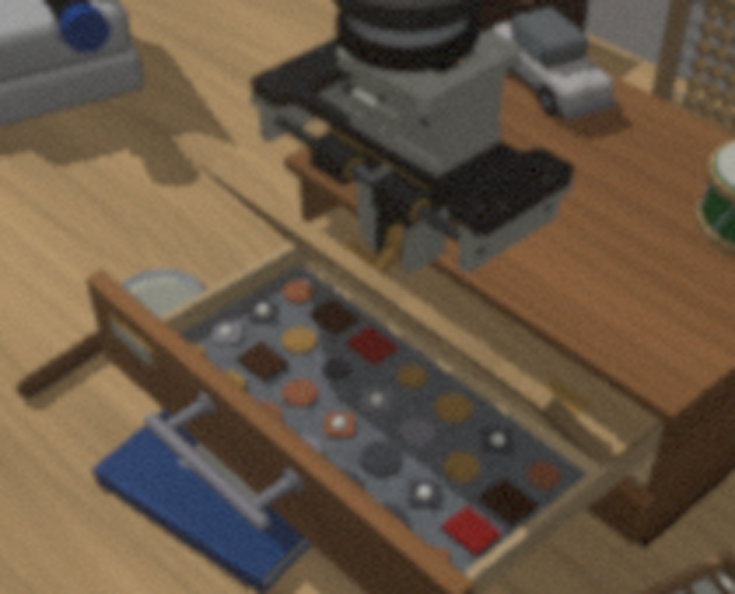

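View pics/top14.png

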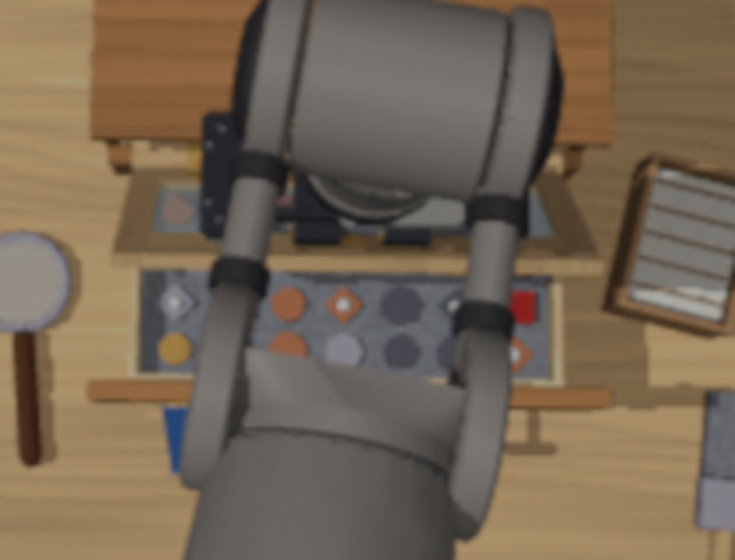

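The lid is up near 60° and held. I'll compare the drawer front before and after and estimate the lid angle from its front edge.

```bash
python3 - <<'E'
from h import *
import cv2
a=cv2.resize(cv2.imread("pics/top8.png"),(512,384),interpolation=cv2.INTER_AREA)
im=robot.read_camera("top")[:,:,::-1]; cv2.imwrite("pics/top15.png",im)
for c0,c1 in((219,238),(345,362)):
    A=a[232:256,c0:c1].mean(1).astype(int);B=im[232:256,c0:c1].mean(1).astype(int)
    print(c0);print(A[:,2].tolist());print(B[:,2].tolist())
    # subpixel shift via phase correlation
    f=lambda z:cv2.resize(np.float32(cv2.cvtColor(z,cv2.COLOR_BGR2GRAY)[232:256,c0:c1]),None,fx=1,fy=1)
    print(cv2.phaseCorrelate(f(a),f(im)))
# lid front edge: upper-face corner line rows in zoom
cv2.imwrite("pics/lidz.png",cv2.resize(im[170:215,215:370],None,fx=5,fy=5,interpolation=cv2.INTER_CUBIC))
h=np.array([.524+.120,-.033-.0,.110])
for ang in (50,53,55,57,60,63,66):
    t=np.radians(ang);e=np.array([-.147*np.cos(t),0,.147*np.sin(t)]);n=np.array([np.sin(t),0,np.cos(t)])
    for y in(.10,):
        q=h+e;q[1]=y; q2=q-.01*n
        print(ang,proj("top",q).round(1),proj("top",q2).round(1),proj("side",q).round(1),proj("side",q2).round(1))
E
```

```text
219
[158, 158, 157, 157, 155, 154, 136, 131, 137, 139, 139, 135, 118, 129, 142, 143, 144, 144, 144, 142, 142, 143, 145, 148]
[132, 129, 127, 128, 145, 160, 145, 137, 143, 145, 144, 140, 118, 137, 148, 148, 150, 150, 150, 148, 148, 149, 151, 155]
((-0.061044490639503124, 0.12064571761296605), 0.5661035110553105)
345
[133, 130, 129, 130, 131, 132, 131, 129, 119, 124, 132, 133, 134, 131, 116, 124, 151, 158, 155, 153, 154, 157, 159, 156]
[128, 125, 123, 124, 126, 127, 131, 135, 125, 131, 138, 139, 140, 138, 116, 135, 160, 165, 161, 159, 160, 164, 165, 163]
((-0.011271112581242804, 0.315361707536189), 0.5910377452770869)
50 [231.6 211.6] [231.8 215.3] [216.  156.1] [213.6 159.8]
53 [231.5 208.7] [231.7 212.6] [217.9 153.3] [215.4 156.9]
55 [231.4 206.7] [231.5 210.7] [219.2 151.5] [216.6 155. ]
57 [231.3 204.7] [231.4 208.7] [220.5 149.7] [217.9 153.1]
60 [231.2 201.5] [231.3 205.7] [222.6 147. ] [219.9 150.4]
63 [231.1 198.3] [231.2 202.5] [224.8 144.5] [221.9 147.7]
66 [231. 195.] [231.1 199.3] [227.1 142. ] [224.1 145.1]
```

View pics/lidz.png

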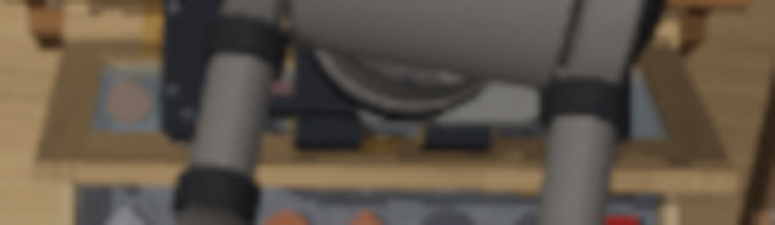

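Front-edge rows (202.4 and 207.0 at column 231) correspond to about 59°, and the drawer front has not shifted measurably. I'll relax the sideways load a little and check that it holds.

move_arm(
  increments=[
    [0,0.001,-0.002,0],
    [0,0.001,-0.004,0],
    [0,0.001,-0.004,0],
    [0,0.001,-0.004,0],
  ],
)

```text
time: 20.08
tool_pos: [0.6012, -0.0331, 0.1849]
tool_rot: [2.293, 1.57, 2.278]
contact_force: [-1.9, 3.9, 0.2]
opening: 0.0205
```

```bash
python3 - <<'E'
from h import *
import cv2
s=robot.observe();show(s)
A=cv2.imread("pics/top0.png");B=robot.read_camera("top")[:,:,::-1]
cv2.imwrite("pics/top16.png",cv2.resize(np.ascontiguousarray(B),None,fx=1.5,fy=1.5))
im=robot.read_camera("side")[:,:,::-1]; cv2.imwrite("pics/side16.png",cv2.resize(im[100:330,160:420],None,fx=2.6,fy=2.6,interpolation=cv2.INTER_CUBIC))
P=cv2.imread("pics/top15.png");show()
for nm,(x0,x1,y0,y1),r in(("mag",(180,212,192,228),A),("cards",(362,410,172,228),A),("front L",(219,238,232,256),P),("front R",(345,362,232,256),P),("lid",(220,250,196,212),P)):
    g=lambda z:np.float32(cv2.cvtColor(np.ascontiguousarray(z[y0:y1,x0:x1]),cv2.COLOR_BGR2GRAY))
    print(nm,np.round(cv2.phaseCorrelate(g(r),g(B)),2) if 0 else cv2.phaseCorrelate(g(r),g(B)))
E
```

```text
t 20.07 tcp [ 0.6012 -0.0331  0.1849] F [-1.9  3.9  0.2] open 0.0205
t 20.18 tcp [ 0.6012 -0.0331  0.185 ] F [-1.   4.3 -1.1] open 0.0204
mag ((-0.0735966294710586, 0.04820200062855662), 1.0367910460465484)
cards ((-0.3357246116012078, -0.1463900239282374), 0.7881620880630281)
front L ((0.028941309567379392, 0.010671333375258385), 0.9793307105700175)
front R ((-0.017807401925621136, 0.025057758177018385), 0.9997301835704733)
lid ((-0.02560716375311678, 0.39491376169823855), 0.97612919708093)
```

View pics/side16.png

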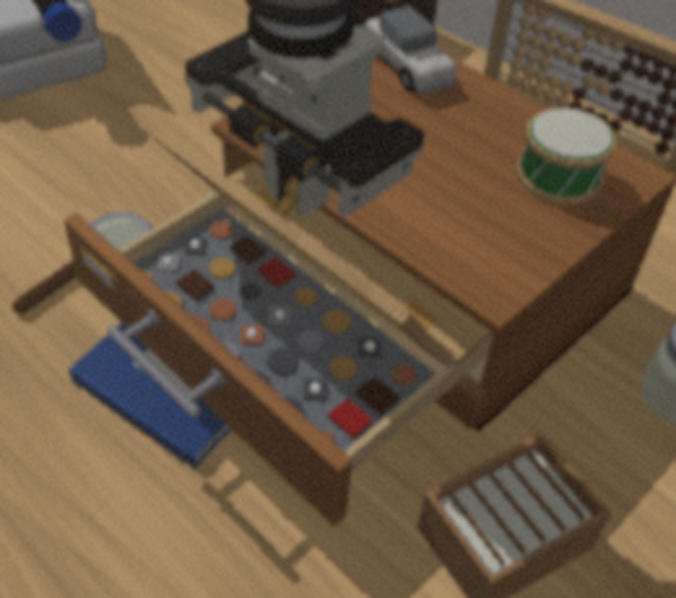

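View pics/top16.png

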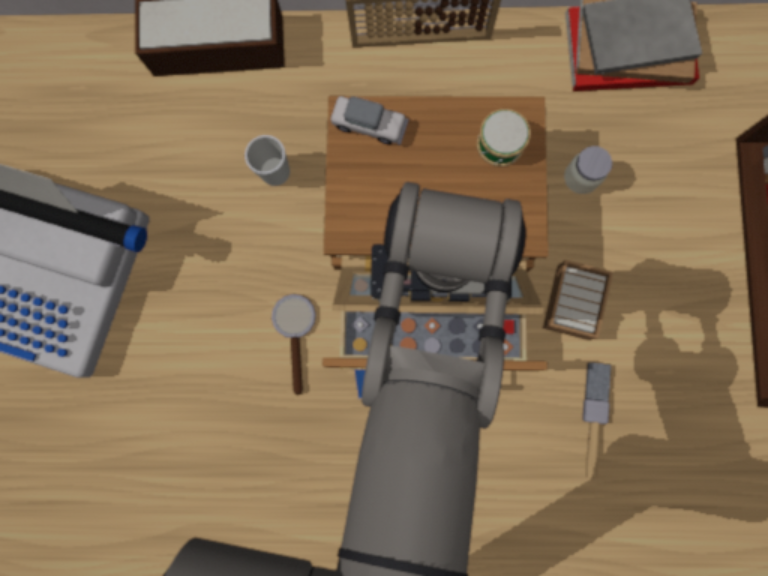

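The side and top views show the lid held by its knob, the drawer out, and the magnifier and card box unmoved. Handing in.

```bash
python3 - <<'E'
from h import *
print(robot.hand_in());show()
E
```

```text
the job is handed in; nothing more can be done
None
the job is handed in; nothing more can be done
```

The job is handed in at about 20.2 s. The upper drawer is out to its stop, and the gripper is holding the lid up by its ball knob at about 58–59°. The hand-in gave no verdict.

**How it went**
- **First pull:** this missed the bar. The reported TCP lies about 28 mm beyond where the real fingertips end, as the side and wrist pictures and the lack of contact all showed. I allowed for that in every later height.
- **Drawer:** I hooked the bar lower with closed fingers and pulled. The force jumped from about 4 N to about 22 N, which I took as the stop. The lid was still shut at that point.
- **Lid:** I gripped the ball at 15 N and raised the lid slowly along its arc, at roughly 0.35 rad/s.

**Last checks**
- **Lid angle:** the front edge in the top view gave about 59°, slightly less after a final 1.5 mm easing.
- **Grip and forces:** the opening was 20.5 mm on the 22 mm ball. The contact force was at most about 4 N, mostly a small steady sideways load I left in.
- **Drawer:** its front had not moved in the top view since the stop, to within about 1 mm.
- **Magnifier and card box:** both were within 1 mm of where they started. Shadows made the card box match weaker.
- **Book and lower drawer:** I checked these only by eye. The book looked unmoved but was partly hidden. I last saw the lower drawer early in the pull, shut and in place, and nothing touched it after that.

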